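# Turn the soap carousel to the marker and set its brake

## Task

On the soap display carousel, gently push one of the upright wooden spokes with a fingertip until the dish with the round soap stands right in front of the wooden marker's point, and let it come to rest there; only then gently push the brake lever all the way over against its stop. Do not touch or lift the soaps, do not pinch or force the carousel or the lever, keep the soaps in their dishes and leave everything else on the table where it is.

Things in the scene. Friction and masses are not known exactly. Their poses are not given: they have to be found in the camera images.
- hub (a point): Top centre of the carousel's wooden hub, on the upright turning axis, 96 mm above the table. The hub is a post of 24 mm radius. The carousel is a wooden disc, radius 165 mm, top face 42 mm above the table, that turns freely either way without end and stays where it is left (about 1 N at a spoke's outer half moves it). It carries three upright wooden spokes and, midway between them, three dark wooden dishes.
- spoke_a (a point): Point on the middle of the top edge of one spoke, 120 mm out from the turning axis, 85 mm above the table. Each spoke is an upright wooden board 14 mm thick that runs radially from the hub to 155 mm out, from the disc's top face (42 mm) up to 85 mm above the table. The three spokes stand 120 degrees apart; the round soap's dish lies midway between spokes a and c. Any spoke may be pushed.
- spoke_b (a point): The same point on the second spoke, 120 degrees counter-clockwise (from above) of spoke a.
- spoke_c (a point): The same point on the third spoke, 240 degrees counter-clockwise of spoke a.
- marker_tip (a point): Pointed end of the wooden marker's tongue, 62 mm above the table, 180 mm from the carousel's axis, pointing level straight at that axis. The marker is a fixed wooden post 72 mm high on a flat foot, just beyond the edge of the disc.
- marker_aim (a point): Where the centre of the round soap's dish must come: on the line from the marker's tip to the carousel's axis, 115 mm from the axis, at the height of a dish's inner floor (46 mm).
- brake_pivot (a point): Centre of the brake lever's upright pivot, 48 mm above the table, beside the disc on the robot's left, 225 mm from the carousel's axis. The lever is a flat aluminium bar 16 mm wide, its underside 36 mm and its top 48 mm above the table, reaching 110 mm from the pivot, with a short rubber-shod arm on the disc's side.
- brake_peg (a point): Top centre of the upright black peg on the lever, 92 mm from the pivot; the peg has 9 mm radius and stands from 48 to 82 mm above the table. It is the handiest place to push. It starts away from the disc and is pushed towards it, counter-clockwise about the pivot seen from above.
- brake (a joint): Angle of the brake lever, rad: 0 fully open, 1.13 fully home against its stop; grows counter-clockwise seen from above. Starts between 0 and 0.35. It moves with about 1 N at the peg and stays where it is left.
- dish_round (a point): Centre of the inner floor of the dark wooden dish that holds the round soap, 46 mm above the table, 115 mm from the carousel's axis; the dish is 86 mm across outside, its rim 52 mm above the table.
- dish_oblong (a point): Centre of the inner floor of the dark wooden dish that holds the oblong soap, 46 mm above the table, 115 mm from the carousel's axis; the dish is 86 mm across outside, its rim 52 mm above the table.
- dish_square (a point): Centre of the inner floor of the dark wooden dish that holds the square soap, 46 mm above the table, 115 mm from the carousel's axis; the dish is 86 mm across outside, its rim 52 mm above the table.
- lotion: Amber bottle, 60 mm across, 160 mm high; origin at the middle of its underside. Bystander: leave it.
- gift_box: Brown gift box tied with white string, 90 x 60 x 45 mm; origin at the middle of its underside. Bystander: leave it.
- ribbon_spool: Wooden spool, 56 mm across, 40 mm high; origin at the middle of its underside. Bystander: leave it.
- tin: Plain metal tin, 60 mm across, 50 mm high; origin at the middle of its underside. Bystander: leave it.
- bead_jar: Glass jar with a metal lid, 64 mm across, 80 mm high; origin at the middle of its underside. Bystander: leave it.
- brush: Hand brush lying flat, about 200 mm long; origin at the middle of its underside. Bystander: leave it.
- soap_brick: Paper-wrapped soap, 85 x 55 x 30 mm; origin at the middle of its underside. Bystander: leave it.
- soap_round: The round soap: a round puck, 62 mm across and 26 mm high, cream-coloured, lying loose in its dish; origin at the middle of its underside, 46 mm above the table.
- soap_oblong: The oblong soap: an oblong bar 60 x 36 x 26 mm, cream-coloured, lying loose in its dish; origin at the middle of its underside, 46 mm above the table.
- soap_square: The square soap: a square block 44 x 44 x 28 mm, cream-coloured, lying loose in its dish; origin at the middle of its underside, 46 mm above the table.
- carousel: The turning carousel (disc, hub, spokes and dishes); origin on the turning axis at table height, its x axis points from the axis towards the round soap's dish.
- brake_base: The fixed steel block that carries the brake lever and its stop, an upright steel pin 52 mm high on the disc's side of the lever; origin on the carousel's axis at table height, its x axis points towards the lever's pivot.
Not all that is in view belongs to the job. There is more than one size of the brake_base; the job needs the larger.

How it is judged:
By the outcome, as a careful person would: the job done as asked, in the order asked, and still so for the second after the job is handed in, with the robot touching nothing.
It also fails if it takes over 67 s, if anything falls off the work surface, if the arm or the gripper's body presses on something with over 40 N, if the wrist force passes 120 N, or if a joint passes its speed limit or range.

## Robot

A 7-joint arm with a two-finger parallel gripper is mounted at the origin on the work surface. World frame = base frame: x ahead of the robot, y to its left, z up, the work surface at z = 0. Lengths are in m, angles in rad, forces in N, time in s.
With the tool pointing down it reaches from about 0.4 to 0.875 m from the base axis. Payload 19.3 kg.
Tool frame: the origin (TCP) lies midway between the tips of the shut fingers; the grasp point (between the pads) lies 19 mm behind it; z points along the fingers, y is the line along which they close (so a half turn about z gives the same grasp; the last joint's range is limited). The gripper opens to 85 mm and grips with 20 to 120 N. Pads are 22 mm wide; open, the fingers measure 114 mm over their backs; the gripper's body (76 mm by 85 mm) begins 54 mm behind the grasp point. The pads swing forward as they close: fully open they stand 13 mm farther back than shut.
Start: joints at [1.068, 0.521, -0.036, 1.599, 0.021, 1.021, -0.113], TCP at [0.262, -0.567, 0.231] pointing down, gripper open.
Joint ranges: [-2.91, 2.91], [-0.3, 2.13], [-1.5, 1.42], [0.17, 2.43], [-1.26, 4.41], [0.16, 1.93], [-2.52, 2.52]. Speed limits (rad/s): [1.89, 1.89, 2.39, 2.39, 3.01, 3.01, 3.01].

## Interface

Orientations are given as [roll, pitch, yaw] about the fixed x, y, z axes, in that order (R = Rz(yaw) Ry(pitch) Rx(roll)).
In Python, from workcell import telemetry, grab_frame, calibration, bot, outline_of, landmark_of gives the robot as it stands. The module is installed in compiled form; this text tells all that it offers.
- The arm moves only by the shell command python3 -m inch 'ROWS' [FORCE]. ROWS is JSON, a list of rows, each a list of 7 numbers: the shift along the tool's x, y, z in m, then the turn, a rotation vector about the tool's x, y, z in rad, then the closure, from 0 (fully open) to 1 (shut). A call has 1 to 5 rows; each row shifts and turns the commanded pose from where the row before left it, along the tool's axes as they then stand; what a row does not reach is not made up. A row lasts 1/10 s, in which the tool goes at most 50 mm and 8.59 degrees, less where a joint would pass 70% of its speed; a pose out of reach is approached as far as the arm can. A call is refused whole if a number of a shift passes 0.05 or a number of a turn 0.15, either way. A call with a gripper value outside its range is refused whole. The fingers move at their own pace and stop on an object; FORCE is the grip in N (left out, the last holds). Time passes only in rows, so rows that do not move let the fingers close. It gives the time, the measured TCP pose, the force, the opening and the grip force at its end, in the units of the state.
- telemetry.observe(): the state, without advancing time (a new reading comes with each control period).
- grab_frame(name): name is "side" or "top"; returns the picture (384x512x3 uint8, red, green, blue); there is no depth.
- calibration(name): a dict with "fovy" (degrees; the focal length in pixels is half the picture's height over the tangent of half this angle, whatever the lens; pixels are square), "cx", "cy" (the principal point, pixels), "dist" ([k1, k2, p1, p2, k3] as OpenCV has them; the pictures are not rectified), "pose" (4x4, takes a point from camera to world coordinates). Camera axes: x right, y down, z forward; pixel columns grow to the right and rows downward; lengths in m; the calibration is good to about 2 mm. A picture is of the moment at which its call begins. calibration takes no time and is no camera call.
- bot.job_done(): hands the job in; it is judged then, once.
Trained networks look in the newest picture that a camera, given by its name, has taken for a name from the list of things; names that differ only in an ending like _2 or _b are one class to them, and where a whole thing is asked for, a point or a joint stands for the part that bears it (a point fixed in the world has none). Each returns a list of dicts, best first, with "score" (0 to 1); they miss things now and then, are a little off and sometimes report something else, mostly with a low value. They report only what shows in the picture. A call takes as long as a camera call. They do not tell look-alikes from the thing itself.
- outline_of(label, camera): "region" (384x512 bool, what is visible of it) and "rect" ([left, top, right, bottom] in pixels, round what is visible of it).
- landmark_of(label, camera): "xy" ([column, row] in pixels: a listed point, or the origin of a listed thing).
The state is a dict: "clock": time; "qpos": joint angles; "qd": joint speeds; "joint_efforts": joint torques, N m; "position": TCP position; "tool_rot": TCP orientation; "force": force on the tool from outside, world axes, zero at the start; "moment": the same for the moment, N m; "grip_width": finger opening in m; "finger_force": force on a finger pad.
Only numpy, scipy, OpenCV 4.12 (cv2) and the standard library are available. Lean on these libraries where they do the work, as an engineer would, in place of code of your own. Each camera call takes 0.05 s, during which the arm holds its last target. There are 200 camera calls.

## Working session

There is one attempt and no reset: what is moved stays moved. The work goes in short steps, Python scripts to look and compute and a shell command to move; the robot and the scene stay as the last step left them, time stands still between calls to the robot, and variables do not carry over. Pictures are saved under pics/ and viewed, at most 10 in all, crops included, and the job is handed in when it is done.

```bash
mkdir -p pics; cat > h.py <<'E'
import numpy as np, cv2
from workcell import telemetry, grab_frame, calibration, bot, outline_of, landmark_of
def K(n):
    c=calibration(n); f=192/np.tan(np.radians(c["fovy"])/2)
    return np.array([[f,0,c["cx"]],[0,f,c["cy"]],[0,0,1]]),np.array(c["dist"],float),np.array(c["pose"])
def ray(n,xy,z):
    k,d,P=K(n); u=cv2.undistortPoints(np.array([[xy]],float),k,d)[0,0]
    v=P[:3,:3]@np.array([u[0],u[1],1]); o=P[:3,3]; return (o+v*(z-o[2])/v[2])
def proj(n,p):
    k,d,P=K(n); R=P[:3,:3].T; t=-R@P[:3,3]
    return cv2.projectPoints(np.array([p],float),cv2.Rodrigues(R)[0],t,k,d)[0][0,0]
def save(n,im,x=None,s=1):
    if x: im=im[x[1]:x[3],x[0]:x[2]]
    cv2.imwrite("pics/"+n+".png",cv2.resize(im[:,:,::-1],None,fx=s,fy=s,interpolation=cv2.INTER_CUBIC))
Z=dict(hub=.096,spoke_a=.085,spoke_b=.085,spoke_c=.085,marker_tip=.062,marker_aim=.046,brake_pivot=.048,brake_peg=.082,dish_round=.046,dish_oblong=.046,dish_square=.046,soap_round=.046,carousel=0,brake_base=0)
E
python3 - <<'E'
from h import *
for n in("top","side"):
    im=grab_frame(n); save(n+"0",im,s=1.5)
    print(n,K(n)[2][:3,3].round(2))
    for l,z in Z.items():
        for r in landmark_of(l,n)[:3]: print(l,round(r["score"],2),np.round(r["xy"],1),ray(n,r["xy"],z)[:2].round(4))
s=telemetry.observe();print(s["clock"],s["position"],s["tool_rot"],s["force"])
E
```

```text
top [ 0.38 -0.06  1.14]
hub 0.78 [216.2 193. ] [0.5519 0.023 ]
spoke_a 0.87 [210.4 153.4] [0.6684 0.0414]
spoke_a 0.78 [185.8 224.2] [0.467  0.1072]
spoke_a 0.74 [226.9 233. ] [ 0.4421 -0.0063]
spoke_b 0.87 [210.4 153.4] [0.6684 0.0414]
spoke_b 0.78 [185.8 224.2] [0.467  0.1072]
spoke_b 0.74 [226.9 233. ] [ 0.4421 -0.0063]
spoke_c 0.87 [210.4 153.4] [0.6684 0.0414]
spoke_c 0.78 [185.8 224.2] [0.467  0.1072]
spoke_c 0.74 [226.9 233. ] [ 0.4421 -0.0063]
marker_tip 0.71 [201.2 134.4] [0.733  0.0714]
marker_aim 0.52 [108.2 204.6] [0.5281 0.3412]
marker_aim 0.22 [255.4 205. ] [ 0.5245 -0.0864]
brake_pivot 0.9 [136.1 192.5] [0.5629 0.26  ]
brake_pivot 0.73 [248.  168.3] [ 0.6329 -0.0658]
brake_pivot 0.67 [335.3 125. ] [ 0.7665 -0.3311]
brake_peg 0.8 [108.7 207.2] [0.5157 0.3262]
brake_peg 0.57 [320.6 123.8] [ 0.7579 -0.2792]
brake_peg 0.19 [385.6 174.6] [ 0.6048 -0.4621]
dish_round 0.59 [224.4 234.4] [0.4406 0.0028]
dish_oblong 0.77 [247.9 169.4] [ 0.6301 -0.0655]
dish_square 0.7 [179.8 185.1] [0.5844 0.1332]
soap_round 0.59 [225.3 232.3] [4.466e-01 2.000e-04]
carousel 0.81 [217.7 199.4] [
[... 788 characters left out ...]
8]
brake_peg 0.65 [265.4 264.8] [0.5207 0.324 ]
brake_peg 0.65 [218.9 161.8] [ 0.7665 -0.2596]
dish_round 0.68 [296.2 212.8] [0.4431 0.0118]
dish_oblong 0.73 [193.8 293.2] [0.6959 0.4131]
dish_oblong 0.57 [247.4 198.5] [ 0.6215 -0.0557]
dish_square 0.73 [252.7 234.5] [0.5763 0.1515]
dish_square 0.33 [243.  189.8] [ 0.6462 -0.114 ]
soap_round 0.55 [302.8 211.4] [4.206e-01 1.000e-04]
soap_round 0.48 [250.1 255. ] [0.5718 0.2487]
carousel 0.72 [264.7 224.6] [0.5487 0.0318]
brake_base 0.68 [288.1 220.4] [ 0.4689 -0.0043]
brake_base 0.64 [241.2 152.5] [ 0.7164 -0.5313]
1.5 [ 0.26209672 -0.56736139  0.23127992] [-3.14155086e+00  5.45123196e-07  4.32739288e-01] [-0.19371661 -0.24745174  0.40212338]
```

View pics/top0.png

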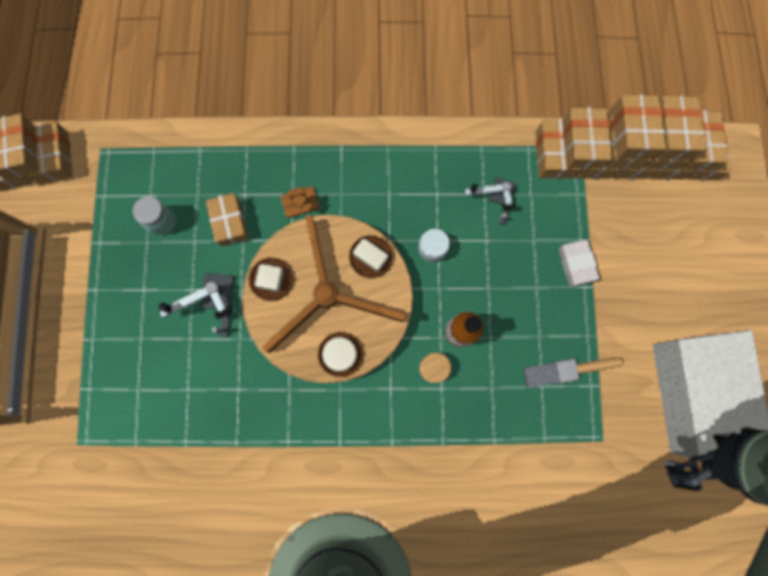

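View pics/side0.png

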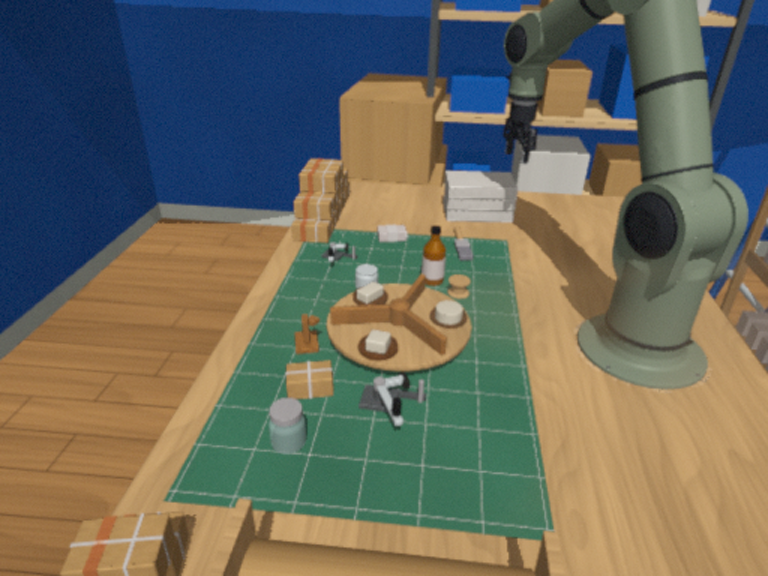

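The top view shows the carousel with its hub at about (216,193). The marker is at (201,134), with its tongue pointing down at the disc. The round soap is at (226,234).

There are two brake levers: one beside the disc on the robot's left at (140,200), and a smaller one at the far right, (333,125). The left one fits, since it is beside the disc and larger. I'll confirm that in a crop.

```bash
cat > fit.py <<'E'
from h import *
from scipy.optimize import least_squares
# params: hub x,y ; carousel angle phi(round dish) ; marker angle
def obs(n=2):
    O=[]
    for _ in range(n):
        for c in("top","side"):
            grab_frame(c)
            for l in("hub","spoke_a","dish_round","dish_oblong","dish_square","marker_tip"):
                for r in landmark_of(l,c)[:3 if l=="spoke_a" else 1]:
                    if r["score"]>.4: O.append((c,l,np.array(r["xy"])))
    return O
def fit(O,x0,prior=None):
    off=dict(dish_round=0,dish_oblong=120,dish_square=240)
    def res(x):
        e=[]
        P=lambda a,r,z:(x[0]+r*np.cos(a),x[1]+r*np.sin(a),z)
        for c,l,xy in O:
            if l=="hub": q=[proj(c,P(0,0,.096))]
            elif l=="marker_tip": q=[proj(c,P(x[3],.18,.062))]
            elif l=="spoke_a": q=[proj(c,P(x[2]+np.radians(k),.12,.085)) for k in(60,180,300)]
            else: q=[proj(c,P(x[2]+np.radians(off[l]),.115,.046))]
            d=min((xy-p for p in q),key=np.linalg.norm); e+=list(d)
        if prior is not None: e+=list((x[[0,1,3]]-prior)/np.array([.001,.001,.01]))
        return np.array(e)
    r=least_squares(res,x0,loss="soft_l1",f_scale=1.5)
    return r.x,res(r.x)
E
python3 - <<'E'
from fit import *
O=obs(3)
x,e=fit(O,[.551,.0235,np.radians(191),np.radians(16)])
print("hub",x[:2].round(4),"phi,marker deg",np.degrees(x[2:]).round(2),"rms px",np.sqrt((e**2).mean()).round(2))
for (c,l,xy),d in zip(O[:22],e.reshape(-1,2)): print(c,l,d.round(1),end='; ')
a=grab_frame("top"); 
for n in("brake_pivot","brake_peg","lotion"):
    for r in landmark_of(n,"top")[:2]: print(n,r["score"],r["xy"],ray("top",r["xy"],Z.get(n,0))[:2])
c1=a[115:245,95:245]; c2=a[100:230,275:425]
save("crop1",np.hstack([c1,c2]),s=2.6)
E
```

```text
hub [0.5485 0.0225] phi,marker deg [192.21  15.33] rms px 20.04
top hub [-0.2 -1.3]; top spoke_a [1.3 1.8]; top spoke_a [ 2.3 -2. ]; top spoke_a [ 1.2 -1.4]; top dish_round [-1.6 -1. ]; top dish_oblong [-0.2 -2.1]; top dish_square [-2.3 -0.3]; side hub [3.8 2. ]; side spoke_a [-0.5  0.7]; side spoke_a [-0.6  0.8]; side spoke_a [-0.9 -2.3]; side dish_round [0.9 0.7]; side dish_oblong [17.3 24.9]; side dish_square [1.3 3.2]; side marker_tip [4.8 1. ]; top hub [ 2.1 -2.3]; top spoke_a [-0.9 -2.2]; top spoke_a [-1.4  1.5]; top spoke_a [ 0.4 -1. ]; top dish_round [153.6   8.7]; top dish_oblong [ 0.3 -1.3]; top dish_square [-3.3  1.6]; brake_pivot 0.77 [137.6, 189.6] [0.57145933 0.25597377]
brake_pivot 0.61 [336.0, 125.6] [ 0.76458667 -0.33310694]
brake_peg 0.85 [103.9, 207.0] [0.51629556 0.33993822]
brake_peg 0.77 [317.5, 125.7] [ 0.75196792 -0.2697278 ]
lotion 0.93 [306.3, 219.8] [ 0.48477765 -0.24003255]
lotion 0.52 [207.1, 153.5] [0.69183138 0.05961946]
```

View pics/crop1.png

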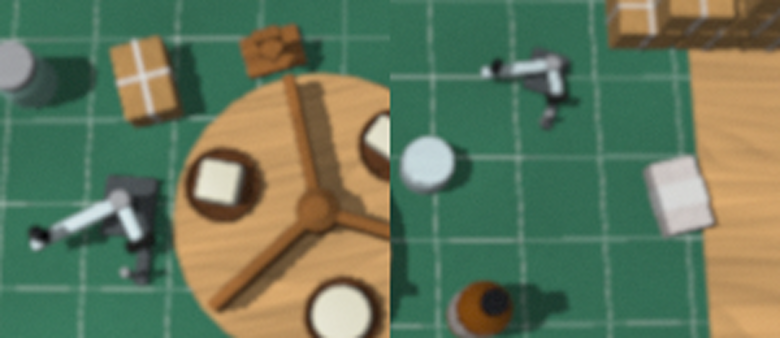

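The crops confirm it. The left lever is clearly the larger, with its pivot at about (138,190) and its peg at about (105,207), and it sits beside the disc. The far-right one is the small look-alike.

I'll push spoke c, which is at about 132°, clockwise by about 177°. That path stays away from the lotion. First I'll shut the gripper, square the yaw and travel over.

```bash
python3 -m inch '[[0,0,0,0,0,0.144,1],[0,0,0,0,0,0.144,1],[0,0,0,0,0,0.144,1],[0.03,-0.04,0,0,0,0,1],[0.03,-0.04,0,0,0,0,1]]' 20
python3 -m inch '[[0.03,-0.04,0,0,0,0,1],[0.03,-0.04,0,0,0,0,1],[0.03,-0.04,0,0,0,0,1],[0.03,-0.04,0,0,0,0,1],[0.03,-0.04,0,0,0,0,1]]'
```

```text
clock: 4.3
position: [0.322, -0.4868, 0.231]
tool_rot: [3.141, 0.0, -0.002]
force: [2.7, -0.8, -0.0]
grip_width: 0.0122
finger_force: 0.0
clock: 4.8
position: [0.4729, -0.2855, 0.2315]
tool_rot: [3.141, -0.0, 0.001]
force: [0.8, -1.7, -0.6]
grip_width: -0.0003
finger_force: 0.0
```

```bash
python3 -m inch '[[-0.004,-0.047,0,0,0,0,1],[-0.004,-0.047,0,0,0,0,1],[-0.004,-0.047,0,0,0,0,1],[-0.004,-0.047,0,0,0,0,1],[-0.004,-0.047,0,0,0,0,1]]'
python3 -m inch '[[-0.004,-0.047,0,0,0,0,1],[-0.004,-0.047,0,0,0,0,1],[-0.004,-0.047,0,0,0,0,1],[0,0,0.04,0,0,0,1],[0,0,0.04,0,0,0,1]]'
python3 - <<'E'
from h import *
a=grab_frame("top");b=grab_frame("side")
save("near",np.hstack([a[120:300,100:300],b[140:320,180:380]]),s=2)
s=telemetry.observe();print(s["position"],s["force"],s["qpos"])
E
```

```text
clock: 5.3
position: [0.4513, -0.0505, 0.2315]
tool_rot: [3.142, -0.001, 0.001]
force: [1.4, 0.9, 0.1]
grip_width: 0.0
finger_force: 0.0
clock: 5.8
position: [0.4401, 0.0904, 0.1511]
tool_rot: [-3.14, -0.003, 0.003]
force: [1.4, -0.8, -0.8]
grip_width: 0.0001
finger_force: 0.0
[0.43738825 0.08845329 0.1481848 ] [-0.16702007 -0.62747694  1.05990249] [-0.18911019  0.37650028 -0.17760412  2.12137766  0.10541013  0.65804822
 -2.00745307]
```

View pics/near.png

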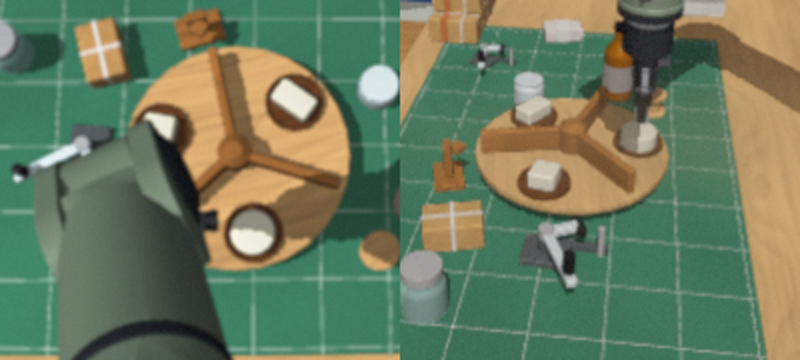

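The side view shows the gripper above the disc, in the gap between spoke c and the round soap, and clear of both. I'll compute the arc rows now.

```bash
cat > arc.py <<'E'
from h import *
import sys
def rows(a1,step=.010,r=.13,h=(.5495,.023),n=50):
    p=telemetry.observe()["position"]; d=p[:2]-np.array(h); a=np.degrees(np.arctan2(d[1],d[0]))
    print("now",p.round(4),"ang",a.round(1),"r",np.hypot(*d).round(4))
    k=max(1,round(abs(a-a1)*np.pi/180*r/step)); q=p[:2].copy()
    for i in range(1,min(k,n)+1):
        t=np.radians(a+(a1-a)*i/k); w=np.array(h)+r*np.array([np.cos(t),np.sin(t)])
        s=(w-q).round(3); q=q+s; print("%d%s[%.3f,%.3f]"%(i,":" ,s[0],-s[1]),end=" ")
    print()
if __name__=="__main__": rows(float(sys.argv[1]),float(sys.argv[2]))
E
python3 -m inch '[[0,0,0.03,0,0,0,1],[0,0,0.03,0,0,0,1],[0,0,0.026,0,0,0,1],[0,0,0,0,0,0,1],[0,0,0,0,0,0,1]]'; python3 arc.py -28 0.010
```

```text
clock: 6.4
position: [0.4403, 0.0888, 0.0667]
tool_rot: [3.142, -0.0, 0.0]
force: [0.1, -0.0, 0.8]
grip_width: 0.0001
finger_force: 0.0
now [0.4403 0.0888 0.0667] ang 149.0 r 0.1275
1:[0.003,-0.010] 2:[0.006,-0.008] 3:[0.007,-0.007] 4:[0.008,-0.007] 5:[0.007,-0.006] 6:[0.009,-0.006] 7:[0.008,-0.005] 8:[0.009,-0.004] 9:[0.010,-0.004] 10:[0.009,-0.003] 11:[0.010,-0.002] 12:[0.010,-0.002] 13:[0.010,-0.000] 14:[0.010,-0.000] 15:[0.010,0.001] 16:[0.010,0.002] 17:[0.010,0.002] 18:[0.009,0.003] 19:[0.009,0.004] 20:[0.009,0.005] 21:[0.009,0.005] 22:[0.008,0.006] 23:[0.008,0.006] 24:[0.007,0.007] 25:[0.006,0.008] 26:[0.006,0.008] 27:[0.005,0.009] 28:[0.005,0.009] 29:[0.004,0.009] 30:[0.003,0.009] 31:[0.002,0.010] 32:[0.002,0.010] 33:[0.001,0.010] 34:[0.000,0.010] 35:[-0.000,0.010] 36:[-0.002,0.010] 37:[-0.002,0.010] 38:[-0.003,0.009] 39:[-0.004,0.010] 40:[-0.004,0.009]
```

```bash
python3 -m inch '[[0.001,-0.004,0.001,0,0,0,1],[0.002,-0.004,0.001,0,0,0,1],[0.002,-0.003,0,0,0,0,1],[0.003,-0.003,0,0,0,0,1],[0.003,-0.004,0,0,0,0,1]]'
python3 -m inch '[[0.003,-0.003,0,0,0,0,1],[0.004,-0.004,0,0,0,0,1],[0.005,-0.004,0,0,0,0,1],[0.006,-0.005,0,0,0,0,1],[0.007,-0.005,0,0,0,0,1]]'; python3 arc.py -28 0.008
```

```text
clock: 6.9
position: [0.4509, 0.1069, 0.0635]
tool_rot: [3.141, -0.0, 0.001]
force: [-0.5, -1.1, 0.5]
grip_width: -0.0001
finger_force: 0.5
clock: 7.4
position: [0.4761, 0.1282, 0.0633]
tool_rot: [3.142, 0.0, 0.001]
force: [-1.2, -1.7, -0.3]
grip_width: 0.0002
finger_force: 0.5
now [0.4761 0.1282 0.0633] ang 124.9 r 0.1283
1:[0.006,-0.006] 2:[0.007,-0.004] 3:[0.007,-0.003] 4:[0.007,-0.003] 5:[0.008,-0.003] 6:[0.008,-0.002] 7:[0.008,-0.002] 8:[0.008,-0.001] 9:[0.008,-0.001] 10:[0.008,0.000] 11:[0.008,0.001] 12:[0.008,0.000] 13:[0.008,0.002] 14:[0.008,0.002] 15:[0.008,0.002] 16:[0.007,0.003] 17:[0.007,0.003] 18:[0.008,0.004] 19:[0.007,0.004] 20:[0.006,0.004] 21:[0.007,0.005] 22:[0.006,0.006] 23:[0.005,0.005] 24:[0.006,0.006] 25:[0.005,0.007] 26:[0.004,0.006] 27:[0.004,0.007] 28:[0.004,0.008] 29:[0.003,0.007] 30:[0.003,0.008] 31:[0.002,0.007] 32:[0.002,0.008] 33:[0.001,0.008] 34:[0.001,0.008] 35:[0.000,0.008] 36:[0.000,0.008] 37:[-0.000,0.008] 38:[-0.002,0.008] 39:[-0.001,0.008] 40:[-0.002,0.008] 41:[-0.003,0.008] 42:[-0.003,0.007] 43:[-0.004,0.007]
```

Light contact, about 2 N. I'll follow the arc.

```bash
python3 -m inch '[[0.006,-0.005,0,0,0,0,1],[0.007,-0.004,0,0,0,0,1],[0.007,-0.003,0,0,0,0,1],[0.007,-0.003,0,0,0,0,1],[0.008,-0.003,0,0,0,0,1]]'
python3 -m inch '[[0.008,-0.002,0,0,0,0,1],[0.008,-0.002,0,0,0,0,1],[0.008,-0.001,0,0,0,0,1],[0.008,-0.001,0,0,0,0,1],[0.008,0,0,0,0,0,1]]'
python3 -m inch '[[0.008,0.001,0,0,0,0,1],[0.008,0,0,0,0,0,1],[0.008,0.002,0,0,0,0,1],[0.008,0.002,0,0,0,0,1],[0.008,0.002,0,0,0,0,1]]'; python3 arc.py -28 0.008
```

```text
clock: 7.9
position: [0.5111, 0.146, 0.0633]
tool_rot: [3.142, 0.0, 0.001]
force: [-0.3, -0.9, 0.1]
grip_width: -0.0
finger_force: 0.4
clock: 8.4
position: [0.5512, 0.1519, 0.0633]
tool_rot: [-3.142, 0.0, 0.001]
force: [-0.6, -0.5, 0.8]
grip_width: 0.0
finger_force: 0.4
clock: 8.9
position: [0.5912, 0.1446, 0.0633]
tool_rot: [3.142, 0.0, 0.001]
force: [-1.6, -1.0, -0.1]
grip_width: 0.0002
finger_force: 0.4
now [0.5912 0.1446 0.0633] ang 71.1 r 0.1285
1:[0.008,0.001] 2:[0.007,0.004] 3:[0.007,0.003] 4:[0.007,0.005] 5:[0.007,0.004] 6:[0.006,0.005] 7:[0.006,0.006] 8:[0.006,0.005] 9:[0.005,0.006] 10:[0.005,0.007] 11:[0.004,0.006] 12:[0.004,0.007] 13:[0.004,0.008] 14:[0.003,0.007] 15:[0.003,0.007] 16:[0.002,0.008] 17:[0.002,0.008] 18:[0.001,0.008] 19:[0.001,0.008] 20:[0.000,0.008] 21:[0.000,0.008] 22:[-0.001,0.008] 23:[-0.001,0.008] 24:[-0.002,0.008] 25:[-0.002,0.007] 26:[-0.002,0.008] 27:[-0.003,0.007] 28:[-0.004,0.008]
```

```bash
python3 -m inch '[[0.008,0.002,0,0,0,0,1],[0.007,0.003,0,0,0,0,1],[0.007,0.003,0,0,0,0,1],[0.007,0.005,0,0,0,0,1],[0.007,0.004,0,0,0,0,1]]'
python3 -m inch '[[0.006,0.005,0,0,0,0,1],[0.006,0.006,0,0,0,0,1],[0.006,0.005,0,0,0,0,1],[0.005,0.006,0,0,0,0,1],[0.005,0.007,0,0,0,0,1]]'
python3 -m inch '[[0.004,0.006,0,0,0,0,1],[0.004,0.007,0,0,0,0,1],[0.004,0.008,0,0,0,0,1],[0.003,0.007,0,0,0,0,1],[0.003,0.007,0,0,0,0,1]]'
python3 arc.py -28 0.008
python3 - <<'E'
from fit import *
O=[o for o in obs(1)]
for g in(17,5,0):
  x,e=fit(O,[.5495,.023,np.radians(g),np.radians(15.3)],np.array([.5495,.023,np.radians(15.3)]))
  print(g,x[:2].round(4),np.degrees(x[2:]).round(1),np.abs(e).mean().round(2))
for o in O: print(o[0],o[1],ray(o[0],o[2],Z[o[1]])[:2].round(3))
a=grab_frame("top");b=grab_frame("side")
save("mid",np.hstack([a[100:280,130:330],b[140:320,180:380]]),s=2)
E
```

```text
clock: 9.4
position: [0.6272, 0.1273, 0.0633]
tool_rot: [3.141, -0.0, 0.001]
force: [-1.7, -0.4, -0.7]
grip_width: 0.0002
finger_force: 0.4
clock: 9.9
position: [0.655, 0.0985, 0.0633]
tool_rot: [-3.141, 0.0, 0.001]
force: [-1.5, -0.1, -0.0]
grip_width: 0.0
finger_force: 0.5
clock: 10.4
position: [0.6729, 0.0632, 0.0633]
tool_rot: [3.142, -0.0, 0.001]
force: [-0.4, 1.1, 1.4]
grip_width: -0.0006
finger_force: 0.5
now [0.6729 0.0632 0.0633] ang 18.1 r 0.1298
1:[0.002,0.008] 2:[0.002,0.007] 3:[0.002,0.008] 4:[0.000,0.008] 5:[0.001,0.008] 6:[-0.001,0.008] 7:[-0.000,0.008] 8:[-0.001,0.008] 9:[-0.002,0.008] 10:[-0.002,0.008] 11:[-0.003,0.008] 12:[-0.003,0.007] 13:[-0.004,0.007] 
17 [0.5497 0.0226] [67.9 15.5] 5.91
5 [0.5497 0.0226] [67.9 15.5] 5.91
0 [0.5488 0.0209] [-47.6  15.5] 15.53
top hub [ 0.47  -0.226]
top spoke_a [ 0.509 -0.096]
top dish_square [ 0.622 -0.072]
side hub [0.539 0.034]
side spoke_a [ 0.505 -0.086]
side spoke_a [0.477 0.118]
side spoke_a [0.677 0.038]
side dish_round [0.596 0.141]
side dish_oblong [0.442 0.017]
side dish_square [ 0.615 -0.057]
side marker_tip [0.717 0.084]
```

View pics/mid.png

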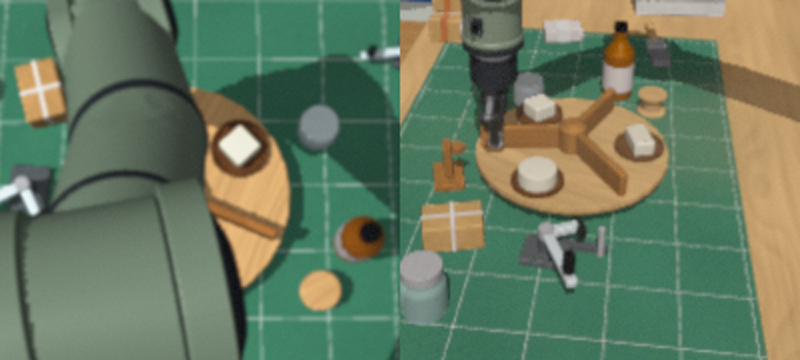

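The side view shows the finger behind spoke c at (247,209), with all the soaps in their dishes. The carousel angle is 67.9° against a target of about 15.4°, so I'll carry on and stop short.

```bash
python3 -m inch '[[0.002,0.008,0,0,0,0,1],[0.002,0.007,0,0,0,0,1],[0.002,0.008,0,0,0,0,1],[0.000,0.008,0,0,0,0,1],[0.001,0.008,0,0,0,0,1]]'
python3 -m inch '[[-0.001,0.008,0,0,0,0,1],[0,0.008,0,0,0,0,1],[-0.001,0.008,0,0,0,0,1],[-0.002,0.008,0,0,0,0,1],[-0.002,0.008,0,0,0,0,1]]'
python3 -m inch '[[-0.002,0.006,0,0,0,0,1],[-0.002,0.005,0,0,0,0,1],[-0.001,0.003,0,0,0,0,1],[-0.001,0.002,0,0,0,0,1],[0,0,0,0,0,0,1]]'
python3 arc.py -34 0.003
cat > chk.py <<'E'
from fit import *
O=[]
for _ in range(3): O+=obs(1)
P=np.array([.5495,.023,np.radians(15.3)])
for only in("top","side",None):
  o=[q for q in O if only in(None,q[0])]
  b=min((fit(o,[.5495,.023,np.radians(g),np.radians(15.3)],P) for g in(22,8)),key=lambda t:np.abs(t[1]).mean())
  print(only,len(o),b[0][:2].round(4),np.degrees(b[0][2:]).round(1),np.median(np.abs(b[1])).round(2))
E
python3 chk.py
```

```text
clock: 11.7
position: [0.6796, 0.0239, 0.0633]
tool_rot: [3.142, 0.0, 0.0]
force: [0.0, 0.9, -0.0]
grip_width: -0.0003
finger_force: 0.4
clock: 12.2
position: [0.6735, -0.0157, 0.0633]
tool_rot: [-3.142, 0.0, 0.001]
force: [0.4, 2.1, -0.3]
grip_width: 0.0003
finger_force: 0.4
clock: 12.7
position: [0.6676, -0.0313, 0.0633]
tool_rot: [3.141, 0.0, 0.001]
force: [-0.1, 0.3, -0.4]
grip_width: 0.0004
finger_force: 0.0
now [ 0.6676 -0.0313  0.0633] ang -24.7 r 0.13
1:[-0.001,0.003] 2:[-0.002,0.002] 3:[-0.001,0.003] 4:[-0.002,0.003] 5:[-0.001,0.002] 6:[-0.002,0.003] 7:[-0.001,0.002] 
top 13 [0.5512 0.0218] [26.7 16.6] 1.2Traceback (most recent call last):
  File "chk.py", line 7, in <module>
    b=min((fit(o,[.5495,.023,np.radians(g),np.radians(15.3)],P) for g in(22,8)),key=lambda t:np.abs(t[1]).mean())
  File "chk.py", line 7, in <genexpr>
    b=min((fit(o,[.5495,.023,np.radians(g),np.radians(15.3)],P) for g in(22,8)),key=lambda t:np.abs(t[1]).mean())
           ~~~^^^^^^^^^^^^^^^^^^^^^^^^^^^^^^^^^^^^^^^^^^^^^^^^^
  File "fit.py", line 26, in fit
    r=least_squares(res,x0,loss="soft_l1",f
[... 441 characters left out ...]
w = fun(x_new)
    self._update_fun()
    ~~~~~~~~~~~~~~~~^^
    self.f = self.fun_wrapped(xp_copy(self.x))
             ~~~~~~~~~~~~~~~~^^^^^^^^^^^^^^^^^
    return np.atleast_1d(self.fun(x))
                         ~~~~~~~~^^^
    return self.f(x, *self.args, **self.kwargs)
           ~~~~~~^^^^^^^^^^^^^^^^^^^^^^^^^^^^^^
  File "fit.py", line 20, in res
    elif l=="marker_tip": q=[proj(c,P(x[3],.18,.062))]
                             ~~~~^^^^^^^^^^^^^^^^^^^^
  File "h.py", line 10, in proj
    k,d,P=K(n); R=P[:3,:3].T; t=-R@P[:3,3]
          ~^^^
  File "h.py", line 4, in K
    c=calibration(n); f=192/np.tan(np.radians(c["fovy"])/2)
ValueError: time passes only in moves, steps and waits
```

```bash
sed -i 's/^def K/import functools\n@functools.lru_cache\ndef K/' h.py
python3 -m inch '[[-0.001,0.003,0,0,0,0,1],[-0.002,0.002,0,0,0,0,1],[-0.001,0.003,0,0,0,0,1],[-0.002,0.003,0,0,0,0,1],[-0.001,0.002,0,0,0,0,1]]'
python3 -m inch '[[-0.001,0.002,0,0,0,0,1],[-0.001,0.001,0,0,0,0,1],[0,0,0,0,0,0,1]]'
python3 arc.py -34 0.003
python3 - <<'E'
from fit import *
O=[]
fr=[]
for c in("top","side"):
    fr.append(grab_frame(c))
    for l in("spoke_a","dish_round","marker_tip"):
        for r in landmark_of(l,c)[:3 if l=="spoke_a" else 1]:
            if r["score"]>.4: O.append((c,l,np.array(r["xy"])))
P=np.array([.5495,.023,np.radians(15.3)])
x,e=fit(O,[.5495,.023,np.radians(20),P[2]],P)
print(np.degrees(x[2:]).round(1)); 
for o,d in zip(O,e.reshape(-1,2) if len(e)%2==0 else e[:-3].reshape(-1,2)): print(o[0],o[1],o[2].round(),d.round(1))
a,b=fr
save("c1",np.hstack([a[100:280,130:330],b[140:320,180:380]]),s=2)
E
```

```text
clock: 15.3
position: [0.6604, -0.0446, 0.0633]
tool_rot: [3.141, 0.0, 0.0]
force: [1.1, 1.1, -0.1]
grip_width: -0.0
finger_force: 0.3
clock: 15.6
position: [0.6586, -0.0474, 0.0633]
tool_rot: [3.141, 0.0, 0.0]
force: [0.9, -0.5, 0.1]
grip_width: -0.0003
finger_force: 0.0
now [ 0.6586 -0.0474  0.0633] ang -32.8 r 0.1298
1:[-0.001,0.002] 
[18.  15.2]
top spoke_a [175. 187.] [0.7 0.9]
top dish_round [204. 159.] [-1.8 -1.2]
top marker_tip [203. 141.] [1.1 3.7]
side spoke_a [252. 222.] [-1.7 -0.3]
side spoke_a [243. 190.] [0.4 1.6]
side spoke_a [299. 201.] [-0.5  1.7]
side dish_round [230. 216.] [-1.5  0.2]
side marker_tip [215. 213.] [3.  0.5]
```

View pics/c1.png

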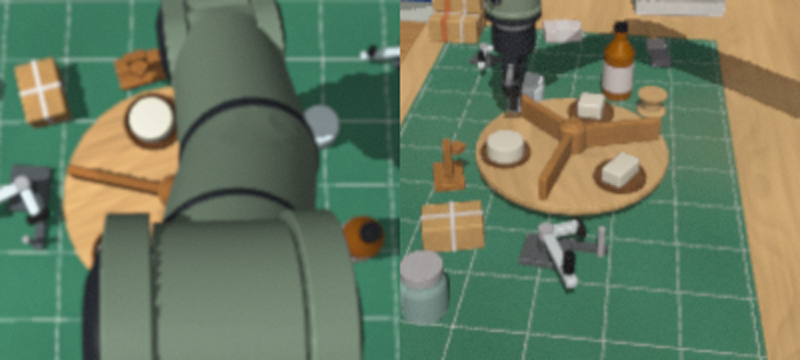

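```bash
python3 -m inch '[[-0.001,0.002,0,0,0,0,1],[-0.001,0.002,0,0,0,0,1],[0,0,0,0,0,0,1]]'
python3 - <<'E'
from fit import *
a=grab_frame("top"); np.save("c2.npy",a)
r=outline_of("soap_round","top")[:1]; g=landmark_of("dish_round","top")[0]
if r:
    m=r[0]["region"]; v,u=np.nonzero(m); p=ray("top",(u.mean(),v.mean()),.066); print("soap centroid",p[:2].round(4),np.degrees(np.arctan2(p[1]-.023,p[0]-.5495)).round(1))
# dark dish+soap blob: dish outline ring
p=ray("top",g["xy"],.046); print("dish",p[:2].round(4),np.degrees(np.arctan2(p[1]-.023,p[0]-.5495)).round(1))
x0,y0,x1,y1=160,105,245,205; s=6
im=cv2.resize(a[y0:y1,x0:x1,::-1],None,fx=s,fy=s,interpolation=cv2.INTER_CUBIC).copy()
px=lambda q:tuple(((np.array(q)-[x0-.5,y0-.5])*s).astype(int).tolist())
H=np.array([.5495,.023])
pt=lambda ang,r,z:proj("top",(H[0]+r*np.cos(np.radians(ang)),H[1]+r*np.sin(np.radians(ang)),z))
cv2.line(im,px(pt(15.3,.17,.062)),px(pt(15.3,.24,.062)),(0,0,255),1)
cv2.circle(im,px(pt(15.3,.18,.062)),4,(0,0,255),1)
for t in np.linspace(0,360,120):
    c=pt(15.3,.115,0); ce=H+.115*np.array([np.cos(np.radians(15.3)),np.sin(np.radians(15.3))])
    q=proj("top",(ce[0]+.043*np.cos(np.radians(t)),ce[1]+.043*np.sin(np.radians(t)),.052)); cv2.circle(im,px(q),1,(255,255,0),-1)
    q=proj("top",(H[0]+.165*np.cos(np.radians(t)),H[1]+.165*np.sin(np.radians(t)),.042)); cv2.circle(im,px(q),1,(255,0,255),-1)
cv2.imwrite("pics/c2.png",im)
E
```

```text
clock: 16.3
position: [0.6565, -0.0516, 0.0633]
tool_rot: [3.141, 0.0, 0.0]
force: [0.7, 0.4, -0.9]
grip_width: -0.0002
finger_force: 0.0
soap centroid [0.6565 0.0541] 16.2
dish [0.655  0.0557] 17.2
```

View pics/c2.png

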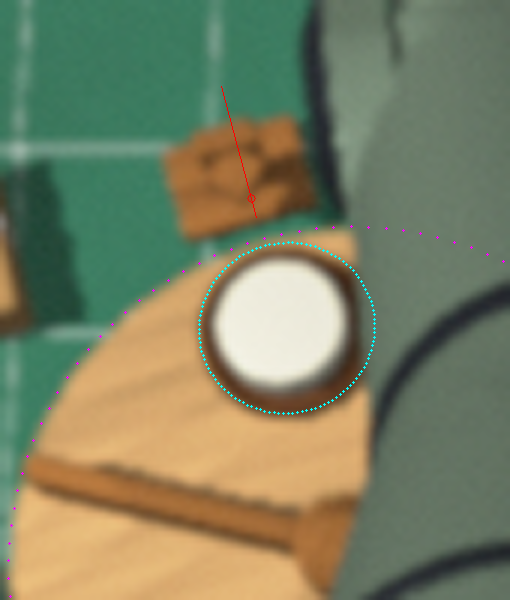

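The overlay fits: the disc edge matches, and the dish (centre about (283,332) in the crop) sits within about 4 crop px of the predicted spot. I'll check the marker's own direction once, in an enhanced view.

```bash
python3 - <<'E'
from fit import *
a=np.load("c2.npy"); b=grab_frame("side"); np.save("s2.npy",b)
H=np.array([.5495,.023])
for nm,c,z in(("foot c",(241,180),.008),):
    p=ray("top",(159.5+c[0]/6,104.5+c[1]/6),z); print(nm,p[:2].round(4),np.degrees(np.arctan2(p[1]-H[1],p[0]-H[0])).round(2),np.hypot(*(p[:2]-H)).round(3))
out=[]
for n,im,(x0,y0,w,h) in(("top",a,(182,118,38,38)),("side",b,(192,196,38,38))):
    s=10; c=im[y0:y0+h,x0:x0+w,::-1].astype(np.float32)
    c=cv2.resize(c,None,fx=s,fy=s,interpolation=cv2.INTER_CUBIC)
    c=np.clip((c-cv2.GaussianBlur(c,(0,0),12))*1.8+c,0,255); c=np.clip(c*1.4,0,255).astype(np.uint8)
    for g in range(0,h,10): cv2.putText(c,str(y0+g),(0,g*s+10),0,.4,(255,255,255),1)
    for g in range(0,w,10): cv2.putText(c,str(x0+g),(g*s,375),0,.4,(255,255,255),1)
    for ang in(14,16,18):
        q=proj(n,(H[0]+.18*np.cos(np.radians(ang)),H[1]+.18*np.sin(np.radians(ang)),.062)); q=((q-[x0-.5,y0-.5])*s).astype(int)
        cv2.circle(c,tuple(q.tolist()),2,(0,255,255),-1)
    out.append(c)
cv2.imwrite("pics/mk.png",np.hstack(out))
E
```

```text
foot c [0.7506 0.0827] 16.53 0.21
```

View pics/mk.png

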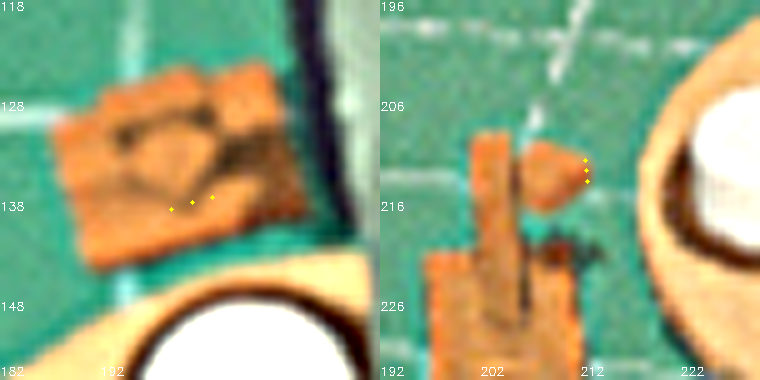

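The tongue's tip lies at about 16.3°, and the dish is at about 16.2–17.2°, so it is aligned. I'll back the finger off, rise, and recheck.

```bash
python3 -m inch '[[0.002,-0.003,0,0,0,0,1],[0.003,-0.004,0,0,0,0,1],[0.003,-0.004,0,0,0,0,1],[0,0,-0.03,0,0,0,1],[0,0,-0.045,0,0,0,1]]'
python3 -m inch '[[0,0,-0.045,0,0,0,1],[-0.02,-0.045,0,0,0,0,1],[-0.02,-0.045,0,0,0,0,1],[0,-0.048,0,0,0,0,1],[0,-0.048,0,0,0,0,1]]'
python3 - <<'E'
from fit import *
O=[];H=np.array([.5495,.023])
for c in("side","top"):
    grab_frame(c)
    for l in("brake_pivot","brake_peg","dish_round"):
        for r in landmark_of(l,c)[:1]:
            p=ray(c,r["xy"],Z[l])[:2]; print(c,l,round(r["score"],2),np.round(r["xy"]),p.round(4),np.degrees(np.arctan2(*(p-H)[::-1])).round(1))
E
```

```text
clock: 17.0
position: [0.6635, -0.0393, 0.1368]
tool_rot: [-3.141, 0.004, 0.002]
force: [-0.6, -0.9, 0.5]
grip_width: -0.0002
finger_force: 0.0
clock: 17.5
position: [0.6242, 0.148, 0.1839]
tool_rot: [-3.141, -0.001, 0.001]
force: [1.0, -0.2, 0.4]
grip_width: 0.0001
finger_force: 0.0
side brake_pivot 0.58 [224. 163.] [ 0.7571 -0.315 ] -58.4
side brake_peg 0.79 [266. 267.] [0.5179 0.3338] 95.8
side dish_round 0.97 [232. 217.] [0.6582 0.0648] 21.0
top brake_pivot 0.71 [337. 126.] [ 0.7636 -0.3358] -59.2
top brake_peg 0.49 [318. 126.] [ 0.7514 -0.2718] -55.6
top dish_round 0.65 [207. 159.] [0.6632 0.0543] 15.4
```

```bash
python3 -m inch '[[-0.014,-0.041,0,0,0,0,1],[-0.014,-0.041,0,0,0,0,1],[-0.014,-0.041,0,0,0,0,1],[-0.014,-0.041,0,0,0,0,1],[-0.014,-0.041,0,0,0,0,1]]'
python3 -m inch '[[0,0,0.04,0,0,0,1],[0,0,0.03,0,0,0,1],[0,0,0,0,0,0,1]]'
python3 - <<'E'
from h import *
b=grab_frame("side");a=grab_frame("top")
save("lev",np.hstack([a[100:280,60:260],b[180:360,180:380]]),s=2)
r=landmark_of("brake_peg","side")
if r: print(r[0]["xy"],ray("side",r[0]["xy"],.082))
print(telemetry.observe()["position"], proj("side",telemetry.observe()["position"]))
E
```

```text
clock: 18.4
position: [0.5543, 0.3513, 0.1835]
tool_rot: [3.141, -0.0, -0.001]
force: [0.6, -0.3, -0.9]
grip_width: 0.0004
finger_force: 0.0
clock: 18.7
position: [0.5531, 0.3488, 0.1097]
tool_rot: [3.138, 0.005, -0.0]
force: [-0.3, -0.6, 0.3]
grip_width: 0.0003
finger_force: 0.0
[263.5, 264.3] [0.52599532 0.32270459 0.082     ]
[0.55543915 0.35056116 0.11487124] [251.46449815 261.011913  ]
```

View pics/lev.png

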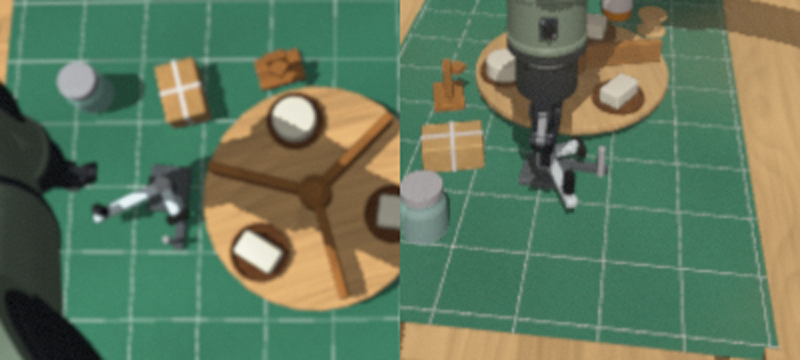

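Top view: the finger at (90,172) is beyond the peg at (100,212), on its opening side, with a gap between them. The whole disc is unobstructed now, so I'll verify its angle before braking.

```bash
python3 - <<'E'
from fit import *
a=grab_frame("top"); np.save("c3.npy",a); O=[]
for l in("hub","spoke_a","dish_round","dish_oblong","dish_square"):
    for r in landmark_of(l,"top")[:3 if l=="spoke_a" else 1]:
        if r["score"]>.4: O.append(("top",l,np.array(r["xy"])))
x,e=fit(O,[.55,.023,np.radians(16),np.radians(16.3)]); print(x[:2].round(4),np.degrees(x[2]).round(2)); print(e.reshape(-1,2).round(1).tolist())
# marker tip px read from enhanced view
t=(182-.5+18.7,118-.5+20.7); p=ray("top",t,.062); d=p[:2]-x[:2]; print("tip",p.round(4),np.degrees(np.arctan2(d[1],d[0])).round(2),np.hypot(*d).round(4))
# soaps by colour: bright low-saturation blobs near dishes
hsv=cv2.cvtColor(a,cv2.COLOR_RGB2HSV); m=((hsv[...,1]<70)&(hsv[...,2]>150)).astype(np.uint8)
n,_,st,ce=cv2.connectedComponentsWithStats(m)
for i in range(1,n):
    if st[i,4]>150:
        q=ray("top",ce[i],.072); d=q[:2]-x[:2]; print("blob",ce[i].round(1),st[i,4],np.degrees(np.arctan2(d[1],d[0])).round(1),np.hypot(*d).round(3))
E
python3 -m inch '[[0,0,0.025,0,0,0,1],[0,0,0.025,0,0,0,1],[0,0,0,0,0,0,1],[-0.004,0.002,0,0,0,0,1],[-0.004,0.002,0,0,0,0,1]]'
```

```text
[0.5471 0.0209] 15.51
[[0.3, -3.8], [-1.1, 1.8], [-0.3, 1.9], [0.4, -2.0], [-0.1, -3.5], [-1.2, 0.2], [48.5, 10.7]]
tip [0.7213 0.0741 0.062 ] 17.01 0.1821
blob [442.6  87.7] 198 -64.1 0.771
blob [ 96.6 138.6] 293 64.2 0.397
blob [207.3 155.9] 257 14.6 0.121
blob [288.7 161.6] 331 -64.0 0.227
blob [386.3 174.3] 558 -82.9 0.493
blob [188.1 225.4] 280 135.2 0.116
blob [479.9 262.4] 4492 -104.9 0.778
blob [377.9 246.9] 166 -108.2 0.474
blob [ 14.6 328.7] 393 123.2 0.673
blob [201.9 358.7] 238 174.7 0.442
clock: 19.65
position: [0.5467, 0.3471, 0.0647]
tool_rot: [-3.141, -0.001, 0.001]
force: [0.4, -0.5, 0.5]
grip_width: 0.0003
finger_force: 0.0
```

```bash
python3 - <<'E'
from h import *
from scipy.optimize import minimize
from scipy.ndimage import map_coordinates
k,d,P=K("top");R=P[:3,:3].T;t=-R@P[:3,3];rv=cv2.Rodrigues(R)[0]
def samp(im,c,r,z,an):
    pts=np.c_[c[0]+r*np.cos(an),c[1]+r*np.sin(an),np.full(an.size,z)]
    q=cv2.projectPoints(pts,rv,t,k,d)[0][:,0]
    return map_coordinates(im,[q[:,1],q[:,0]],order=1)
def fitc(im,c0,r,z,an,w=.004):
    f=lambda c:-np.mean([samp(im,c,r+s,z,an)-samp(im,c,r-s,z,an) for s in(w/2,w,1.5*w)])
    o=minimize(f,c0,method="Nelder-Mead",options=dict(initial_simplex=np.array(c0)+[[0,0],[.004,0],[0,.004]]));return o.x,-o.fun
for fn in("c2.npy","c3.npy"):
    a=np.load(fn).astype(float); gr=a[...,1]-a[...,0]; br=cv2.GaussianBlur(a[...,0],(0,0),.7)
    A=np.radians(np.r_[30:175] if fn=="c2.npy" else np.r_[-30:200])
    H,s=fitc(gr,[.549,.023],.165,.042,A); print(fn,"disc",H.round(4),s.round(1))
    D=np.radians(np.r_[30:270] if fn=="c2.npy" else np.r_[0:360])
    c,s=fitc(br,H+.115*np.array([.96,.275]),.043,.052,D); e=c-H
    print(" dish",c.round(4),s.round(1),"ang",np.degrees(np.arctan2(e[1],e[0])).round(2),"r",np.hypot(*e).round(4))
    p=ray("top",(200.2,138.2),.062)[:2]-H; print(" tip",np.degrees(np.arctan2(p[1],p[0])).round(2),np.hypot(*p).round(4))
    # spokes: brightness-independent check left spoke + marker foot centre
    f=ray("top",(199.7,134.5),.008)[:2]-H; print(" foot",np.degrees(np.arctan2(f[1],f[0])).round(2))
E
```

```text
c2.npy disc [0.548  0.0231] 55.6
 dish [0.6574 0.0543] 60.8 ang 15.94 r 0.1138
 tip 16.43 0.1806
 foot 16.37
c3.npy disc [0.5479 0.0228] 75.0
 dish [0.6583 0.053 ] 44.8 ang 15.31 r 0.1145
 tip 16.5 0.1808
 foot 16.43
```

The disc-edge fit gives the dish at 15.3–15.9° and the tip at 16.4°, which is within about 1–2 mm. That's aligned, so now the brake.

```bash
cat > arcb.py <<'E'
from arc import *
rows(175,.005,r=.0956,h=(.567,.248))
E
python3 arcb.py
```

```text
now [0.5467 0.3471 0.0647] ang 101.6 r 0.1012
1:[-0.004,0.007] 2:[-0.005,0.001] 3:[-0.005,0.002] 4:[-0.004,0.002] 5:[-0.005,0.002] 6:[-0.004,0.002] 7:[-0.005,0.003] 8:[-0.004,0.003] 9:[-0.004,0.003] 10:[-0.004,0.003] 11:[-0.004,0.004] 12:[-0.003,0.003] 13:[-0.003,0.004] 14:[-0.003,0.004] 15:[-0.003,0.005] 16:[-0.003,0.004] 17:[-0.002,0.005] 18:[-0.002,0.004] 19:[-0.002,0.005] 20:[-0.002,0.005] 21:[-0.001,0.005] 22:[-0.001,0.005] 23:[-0.001,0.005] 24:[-0.001,0.005]
```

```bash
python3 -m inch '[[-0.003,0.003,0,0,0,0,1],[-0.004,0.003,0,0,0,0,1],[-0.004,0.003,0,0,0,0,1],[-0.004,0.002,0,0,0,0,1],[-0.004,0.002,0,0,0,0,1]]'
python3 -m inch '[[-0.004,0.002,0,0,0,0,1],[-0.004,0.002,0,0,0,0,1],[-0.004,0.002,0,0,0,0,1],[-0.004,0.003,0,0,0,0,1],[-0.004,0.003,0,0,0,0,1]]'
python3 -m inch '[[-0.004,0.003,0,0,0,0,1],[-0.004,0.003,0,0,0,0,1],[-0.003,0.003,0,0,0,0,1],[-0.003,0.004,0,0,0,0,1],[-0.003,0.004,0,0,0,0,1]]'
python3 arcb.py
```

```text
clock: 20.15
position: [0.5272, 0.3336, 0.0635]
tool_rot: [-3.142, -0.0, 0.001]
force: [1.6, 0.5, 0.1]
grip_width: -0.0003
finger_force: 0.4
clock: 20.65
position: [0.5072, 0.3215, 0.0633]
tool_rot: [3.142, -0.0, 0.001]
force: [1.6, 0.2, 0.4]
grip_width: -0.0002
finger_force: 0.7
clock: 21.15
position: [0.4902, 0.3045, 0.0633]
tool_rot: [-3.142, 0.0, 0.001]
force: [1.4, 0.3, 0.0]
grip_width: 0.0
finger_force: 0.4
now [0.4902 0.3045 0.0633] ang 143.7 r 0.0954
1:[-0.003,0.004] 2:[-0.003,0.005] 3:[-0.002,0.004] 4:[-0.003,0.005] 5:[-0.002,0.005] 6:[-0.001,0.005] 7:[-0.002,0.005] 8:[-0.001,0.005] 9:[-0.001,0.005] 10:[-0.000,0.005]
```

```bash
python3 -m inch '[[-0.002,0.003,0,0,0,0,1],[-0.002,0.003,0,0,0,0,1],[-0.002,0.003,0,0,0,0,1]]'
python3 -m inch '[[-0.002,0.003,0,0,0,0,1],[-0.001,0.003,0,0,0,0,1]]'
python3 arcb.py
python3 - <<'E'
from h import *
a=grab_frame("top")
for l in("brake_peg","brake_pivot"):
    for r in landmark_of(l,"top")[:2]: print(l,r["score"],r["xy"],ray("top",r["xy"],Z[l])[:2].round(4))
save("lev2",a[130:260,60:260],s=3)
E
```

```text
clock: 21.45
position: [0.4843, 0.2956, 0.0633]
tool_rot: [-3.142, 0.0, 0.001]
force: [0.9, 0.2, -0.3]
grip_width: -0.0
finger_force: 0.4
clock: 21.65
position: [0.4812, 0.2896, 0.0633]
tool_rot: [-3.142, 0.0, 0.001]
force: [0.8, 0.8, -0.1]
grip_width: -0.0001
finger_force: 0.5
now [0.4812 0.2896 0.0633] ang 154.1 r 0.0954
1:[-0.002,0.004] 2:[-0.002,0.005] 3:[-0.002,0.005] 4:[-0.001,0.005] 5:[-0.001,0.004] 6:[-0.001,0.005] 7:[-0.000,0.005] 
brake_peg 0.54 [125.4, 222.6] [0.4723 0.2766]
brake_peg 0.46 [315.9, 123.9] [ 0.7575 -0.2653]
brake_pivot 0.67 [138.3, 193.0] [0.5614 0.2535]
brake_pivot 0.51 [339.1, 124.9] [ 0.7669 -0.3428]
```

View pics/lev2.png

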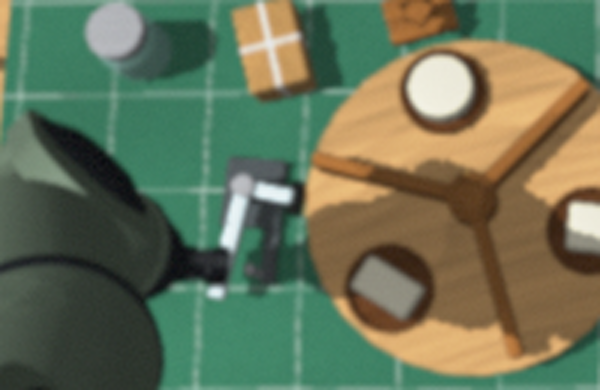

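The lever runs from its pivot (242,183) to its end (217,293), with the rubber shoe at (293,197) just short of the disc and the stop pin near (258,275). It has a little way to go, so I'll continue slowly and watch the force.

```bash
python3 -m inch '[[-0.001,0.002,0,0,0,0,1],[-0.001,0.002,0,0,0,0,1]]'
python3 -m inch '[[-0.001,0.002,0,0,0,0,1],[-0.001,0.002,0,0,0,0,1]]'
python3 -m inch '[[-0.001,0.002,0,0,0,0,1],[0,0.002,0,0,0,0,1]]'
python3 -m inch '[[-0.001,0.002,0,0,0,0,1],[0,0.002,0,0,0,0,1]]'
```

```text
clock: 22.0
position: [0.4795, 0.2858, 0.0633]
tool_rot: [-3.141, -0.0, 0.001]
force: [1.1, 0.5, 0.0]
grip_width: -0.0001
finger_force: 0.4
clock: 22.2
position: [0.4774, 0.2816, 0.0633]
tool_rot: [-3.142, -0.0, 0.001]
force: [0.6, 0.9, -0.2]
grip_width: 0.0005
finger_force: 0.4
clock: 22.4
position: [0.4762, 0.2776, 0.0633]
tool_rot: [3.142, 0.0, 0.001]
force: [-0.2, 1.6, -0.3]
grip_width: 0.0002
finger_force: 0.5
clock: 22.6
position: [0.476, 0.276, 0.0637]
tool_rot: [-3.138, -0.002, 0.002]
force: [3.7, 19.4, -8.0]
grip_width: -0.0003
finger_force: 9.6
```

The force jumped sharply to about 20 N, so that's the stop. I'll back off at once, rise, and verify.

```bash
python3 -m inch '[[0,-0.003,0,0,0,0,1],[0,-0.006,0,0,0,0,1],[0,-0.01,0,0,0,0,1],[0,-0.005,-0.03,0,0,0,1],[0,0,-0.045,0,0,0,1]]'
python3 -m inch '[[0,0,-0.045,0,0,0,1],[0,-0.03,-0.02,0,0,0,1],[0,-0.04,0,0,0,0,1],[0,-0.04,0,0,0,0,1],[0,0,0,0,0,0,1]]'
python3 - <<'E'
from h import *
from scipy.optimize import minimize
from scipy.ndimage import map_coordinates
a=grab_frame("top"); np.save("c4.npy",a)
for l in("brake_peg","brake_pivot"):
  for r in landmark_of(l,"top")[:1]: print(l,r["score"],np.round(r["xy"]),ray("top",r["xy"],Z[l])[:2].round(4))
b=grab_frame("side")
for l in("brake_peg",):
  for r in landmark_of(l,"side")[:1]: print("side",l,r["score"],np.round(r["xy"]),ray("side",r["xy"],Z[l])[:2].round(4))
k,d,P=K("top");R=P[:3,:3].T;t=-R@P[:3,3];rv=cv2.Rodrigues(R)[0]
def samp(im,c,r,z,an):
    q=cv2.projectPoints(np.c_[c[0]+r*np.cos(an),c[1]+r*np.sin(an),np.full(an.size,z)],rv,t,k,d)[0][:,0]
    return map_coordinates(im,[q[:,1],q[:,0]],order=1)
def fitc(im,c0,r,z,an,w=.004):
    f=lambda c:-np.mean([samp(im,c,r+s,z,an)-samp(im,c,r-s,z,an) for s in(w/2,w,1.5*w)])
    return minimize(f,c0,method="Nelder-Mead",options=dict(initial_simplex=np.array(c0)+[[0,0],[.004,0],[0,.004]])).x
a=a.astype(float); H=fitc(a[...,1]-a[...,0],[.548,.023],.165,.042,np.radians(np.r_[-30:200]))
c=fitc(cv2.GaussianBlur(a[...,0],(0,0),.7),H+.115*np.array([.96,.275]),.043,.052,np.radians(np.r_[0:360])); e=c-H
print("disc",H.round(4),"dish ang",np.degrees(np.arctan2(e[1],e[0])).round(2),np.hypot(*e).round(4))
E
```

```text
clock: 23.1
position: [0.4739, 0.2985, 0.1373]
tool_rot: [3.14, 0.004, 0.002]
force: [0.5, 0.0, 0.4]
grip_width: 0.0001
finger_force: 0.0
clock: 23.6
position: [0.4731, 0.4138, 0.2032]
tool_rot: [-3.139, 0.001, 0.006]
force: [-1.1, -0.7, -1.1]
grip_width: -0.0001
finger_force: 0.0
brake_peg 0.62 [132. 221.] [0.4767 0.2568]
brake_pivot 0.8 [137. 188.] [0.575  0.2588]
side brake_peg 0.87 [284. 251.] [0.4726 0.2593]
disc [0.548  0.0228] dish ang 15.26 0.1139
```

The lever is home: the peg moved about 55° and ended on a hard stop. The carousel hasn't moved (15.3° against the marker's 16.4°, about 2 mm), and the robot is touching nothing.

```bash
python3 -c "from workcell import bot; print(bot.job_done())"
```

```text
the job is handed in; nothing more can be done
None
```

The job is handed in: by my camera measurements the round soap's dish rests about 2 mm from the marker's line, and the brake lever was then pushed over until the force jumped to about 20 N at its stop.

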